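Dust out the egg cup and put the brush away

TASK

Dust out the steel egg cup: take the little blue brush off its rest, tip it head down and dip its black end about halfway into the cup, keep it there gently for a second and lift it out, without tipping the cup or shoving it along. Then lay the brush down (do not drop it) lengthwise in the organiser's pulled-out tray, flat across the two ribs, and let go. Leave the glass frog and the black vase where they stand.

Things in the scene. Friction and masses are not known exactly. Their poses are not given: they have to be found in the camera images.
- brush: Loose rigid brush, 200 mm long, about 45 g, level on its rest. Origin mid-length on its long axis, also its balance point within 15 mm; x runs towards the black tip, z up. Blue handle 14 mm wide (y), 12 mm thick (z) from x = -100 to +50 mm, then an 11.6 mm round brass ferrule to 70 mm, then a round black bristle head, at most 11 mm across, to 100 mm.
- brush_tip (a point): The very end of the black bristle head, 100 mm along +x from the brush's origin.
- rest: Fixed dark wooden brush rest. Origin at the centre of its underside, x along the brush. Base 130 x 50 x 8 mm; two uprights at x = +-50 mm (10 mm thick, 32 mm wide) carry the brush's underside 38 mm up, between lips 10 mm higher and 20 mm apart. Between the uprights (90 mm) the handle is free on both sides and 30 mm above the base. Brush origin 44 mm up, within 10 mm of the rest's middle.
- egg_cup: Loose stainless steel egg cup on a 48 mm foot, 65 mm high, about 140 g. Origin at the centre of its underside, z up. Round bowl, at the rim 56 mm across outside and 51 mm inside, narrowing: inside about 49 mm across 13 mm below the rim, 39 mm across 28 mm below. Inner floor 34 mm below the rim. It and the frog may have swapped places.
- cup_rim (a point): Centre of the egg cup's mouth, level with its rim, 65 mm above the cup's underside.
- tray_in (a point): Centre of the inner floor, 14 mm above the shelf, of the bamboo tray; x points into the organiser, y along the tray's long side, z up. Inside 115 (x) by 250 mm (y); walls 6 mm thick, 34 mm above the floor. Two 10 mm wide ribs run along x at y = +-45 mm, 15 mm above the floor; a brush laid along y rests on them, its origin 21 mm above the floor. Slides with 6 N friction.
- organiser: Fixed bamboo desk organiser, 200 mm deep (x), 300 mm wide (y). Origin at the centre of its underside; x points away from its front. The tray is pulled 115 to 130 mm out of its front, so the tray's middle lies 145 to 160 mm in -x of this origin. Front half 75 mm high, back half 103 mm, with pens up to 145 mm high beyond x = 40 mm.
- frog: Bystander: loose green glass frog, about 70 x 65 mm, 55 mm high. Origin at the centre of its underside.
- vase: Bystander: loose black ceramic vase, 90 mm across, 180 mm high. Origin at the centre of its underside.
Mind the look-alikes: they are no part of the job. What is meant by the brush is not pink, and is the smaller of those in its own colour.

How it is judged (in metres and radians):
On the way, in this order (a step that is already met when the one before it is completed fails the run):
1. The held brush has its tip inside the egg cup, at least 11 mm below the rim, for 0.5 s, the cup standing upright (z of brush_tip in the frame of egg_cup between 0.025 and 0.054 m and horizontal distance between brush_tip and cup_rim below 0.026 m and angle between egg_cup's own z axis and vertical below 0.2 rad and contact force between brush and the fingers above 0.5 N), for 0.5 s.
2. The brush tip is lifted out, clear above the rim (z of brush_tip in the frame of egg_cup above 0.07 m), for 0.05 s.
3. The brush, still held, is lowered into the tray to within about 25 mm of where it will lie (x of brush in the frame of tray_in between -0.055 and 0.055 m and y of brush in the frame of tray_in between -0.03 and 0.03 m and z of brush in the frame of tray_in between 0.012 and 0.046 m and contact force between brush and the fingers above 0.3 N), for 0.05 s.
At the end, for the whole second after the job is handed in: Brush released and still in the tray, level within 10 degrees on both ribs: origin 15 to 28 mm above the tray floor, within 55 mm (across) and 30 mm (along) of its middle. Egg cup upright (within 5 degrees) on the shelf, still; cup, frog and vase within 30 mm of their starts (x of brush in the frame of tray_in between -0.055 and 0.055 m and y of brush in the frame of tray_in between -0.03 and 0.03 m and z of brush in the frame of tray_in between 0.015 and 0.028 m and angle between brush's own x axis and vertical between 1.4 and 1.74 rad and linear speed of each of brush, egg_cup below 0.02 m/s and contact force between brush and the fingers below 0.05 N and angle between egg_cup's own z axis and vertical below 0.1 rad and height (world z) of egg_cup below 0.01 m and distance of each of egg_cup, frog, vase from where it was at the start of the episode below 0.03 m); the robot touches nothing.
It fails at once if The egg cup is tipped by more than 20 degrees (angle between egg_cup's own z axis and vertical above 0.35 rad).
It fails at once if The egg cup is moved by more than 30 mm (distance of egg_cup from where it was at the start of the episode above 0.03 m).
It fails at once if The brush is pressed on the cup with more than 15 N (contact force between brush and egg_cup above 15 N).
It fails at once if The frog is moved by more than 30 mm (distance of frog from where it was at the start of the episode above 0.03 m).
It fails at once if The vase is moved by more than 30 mm or tipped by more than 20 degrees (distance of vase from where it was at the start of the episode above 0.03 m or angle between vase's own z axis and vertical above 0.35 rad).
It also fails if it takes over 54 s, if anything falls off the work surface, if the arm or the gripper's body presses on something with over 40 N, if the wrist force passes 120 N, or if a joint passes its speed limit or range.

ROBOT

A 6-joint arm with a two-finger parallel gripper is mounted at the origin on the work surface. World frame = base frame: x ahead of the robot, y to its left, z up, the work surface at z = 0. Lengths are in mm, angles in rad, forces in N, time in s.
With the tool pointing down it reaches from about 300 to 850 mm from the base axis. Payload 5.4 kg.
Tool frame: the origin (TCP) lies on the centre line of the jaws, within the pads' length; the fingertips stand 8 mm ahead of it and the grasp point (between the pads) lies 11 mm behind it; z points along the fingers, y is the direction in which the jaws open and shut (so a half turn about z gives the same grasp; the last joint's range is limited). The gripper opens to 85 mm and grips with 20 to 120 N. Pads are 22 mm wide; open, the fingers measure 114 mm over their backs; the gripper's body (76 mm by 85 mm) begins 54 mm behind the grasp point. The pads swing forward as they close: fully open they stand 13 mm farther back than shut.
Start: joints at [-1.382, 0.158, 1.597, -0, 1.386, -0.21], TCP at [223.255, -529.871, 239.299] pointing down, gripper open.
Joint ranges: [-2.91, 2.91], [-0.94, 2.29], [0.18, 2.7], [-1.29, 4.43], [0.17, 2.64], [-3, 3]. Speed limits (rad/s): [2.57, 2.57, 3.14, 3.14, 3.14, 3.14].

INTERFACE

Orientations are given as a 3x3 rotation matrix whose columns are the frame's x, y, z axes.
In Python, from plant import bot, cams gives the robot as it stands.
- The arm moves only by the tool carry_out, never from a script. Its argument "commands" is text: rows parted by semicolons, each of 6 numbers parted by spaces: the shift along the tool's x, y, z in m, then the turn, a rotation vector about the tool's x, y, z in rad. In form: dx dy dz wx wy wz; .... A call has 1 to 20 rows; each row is the pose to reach, as a shift and turn from the pose commanded when the call began, along the tool's axes at that moment; what a row does not reach only later rows make up. A row lasts 1/8 s, in which the tool goes at most 62.5 mm and 10.7 degrees, less where a joint would pass 70% of its speed; a pose out of reach is approached as far as the arm can. A call with a gripper value outside its range is refused whole. "gripper" is the closure in counts, from 0 (fully open) to 255 (shut), set as the call begins (left out, the last holds). The fingers move at their own pace and stop on an object; "newtons" is the grip in N (left out, the last holds). Time passes only in rows, so rows that repeat a pose let the fingers close. It gives the time, the measured TCP pose, the force and the opening at its end, in the units of the state.
- bot.observe(): the state, without advancing time (a new reading comes with each control period).
- cams.read_camera(name): name is "scene" or "top" or "wrist"; returns a dict with "pixels" (400x640x3 uint8, blue, green, red), "fx", "fy", "cx", "cy" (pixels), "dist" ([k1, k2, p1, p2, k3] as OpenCV has them; the pictures are not rectified), "R" (3x3) and "t" (3): a world point X has camera coordinates R X + t. Camera axes: x right, y down, z forward; pixel columns grow to the right and rows downward; lengths in mm; the calibration is good to about 2 mm. A picture is of the moment at which its call begins. There is no depth.
- bot.job_done(): hands the job in, once; it reports no verdict.
The state is a dict: "time": time; "joint_positions": joint angles; "qd": joint speeds; "joint_torque": joint torques, N m; "eef_pos": TCP position; "eef_rot": TCP orientation; "contact_force": force on the tool from outside, world axes, zero at the start; "moment": the same for the moment, N m; "width": finger opening in mm.
Only numpy, scipy, OpenCV 4.12 (cv2) and the standard library are available. Lean on these libraries where they do the work, as an engineer would, in place of code of your own. Each camera call takes 0.05 s, during which the arm holds its last target.

## Working session

There is one attempt and no reset: what is moved stays moved. The work goes in short steps, Python scripts to look and compute and a tool call to move; the robot and the scene stay as the last step left them, time stands still between calls to the robot, and variables do not carry over. Pictures are saved under pics/ and viewed, and the job is handed in when it is done.

Besides the shell and the picture viewer there is one more tool, called after ">>>" in YAML: its name, and indented under it one key for each argument. carry_out: Moves the arm, as the interface text tells. Its arguments: {"type":"object","properties":{"commands":{"type":"string"},"gripper":{"type":"number"},"newtons":{"type":"number"}},"required":["commands"]}

```bash
ls; mkdir -p pics; python3 - <<'E'
from plant import bot, cams
import cv2
s=bot.observe(); print(s)
for n in ["scene","top","wrist"]:
    c=cams.read_camera(n); cv2.imwrite(f"pics/{n}0.png",c["pixels"])
    print(n,c["fx"],c["fy"],c["cx"],c["cy"],c["dist"],c["R"],c["t"])
E
```

```text
pics
{'time': 0.0, 'joint_positions': array([-1.38208318e+00,  1.59113569e-01,  1.59821593e+00, -8.05838735e-06,
        1.38621374e+00, -2.10116765e-01]), 'qd': array([ 0.00114122,  0.0023399 ,  0.00050923, -0.00041102, -0.0013338 ,
       -0.00175543]), 'joint_torque': array([-1.02372604e-03, -3.96002769e+01, -3.31428230e+01, -3.22309988e-04,
        8.46182898e-03,  4.22376758e-06]), 'eef_pos': array([ 223.15278717, -529.29644988,  238.28881145]), 'eef_rot': array([[ 9.21515515e-01,  3.88341366e-01, -3.73699685e-04],
       [ 3.88341340e-01, -9.21513613e-01,  1.91446259e-03],
       [ 3.99095671e-04, -1.90933002e-03, -9.99998098e-01]]), 'contact_force': array([ 0.29191532, -0.07029928, -0.52926817]), 'moment': array([0.04066429, 0.0089169 , 0.02462992]), 'width': 85.24014538181021}
scene 443.09002658337374 443.09002658337374 320.37013891087184 194.696516258782 [-0.06444886  0.          0.          0.          0.        ] [[ 0.47558352  0.8796546   0.00529997]
 [ 0.62493838 -0.33361923 -0.70579759]
 [-0.61908993  0.33897786 -0.70839373]] [-222.17320803 -272.34587005 1523.15437104]
top 410.4404532224654 410.4404532224654 317.3104598899709 207.42377492782148 [-0.07422927  0.          0.          0.          0.        ] [[-1.95141648e-02 -9.99806555e-01 -2.45961947e-03]
 [-9.85034777e-01  1.96470978e-02 -1.71232241e-01]
 [ 1.71247442e-01 -9.18643463e-04 -9.85227623e-01]] [-10.75617988 524.56548457 966.16192623]
wrist 325.74815878447765 325.74815878447765 318.31035385863373 204.83930814373937 [-0.02585152  0.          0.          0.          0.        ] [[ 3.87943632e-01 -9.21683075e-01 -2.17091009e-04]
 [-8.86018855e-01 -3.72997148e-01  2.75397377e-01]
 [-2.53910076e-01 -1.06646312e-01 -9.61330452e-01]] [-573.63310874  -36.22152652  378.12100209]
```

View pics/scene0.png

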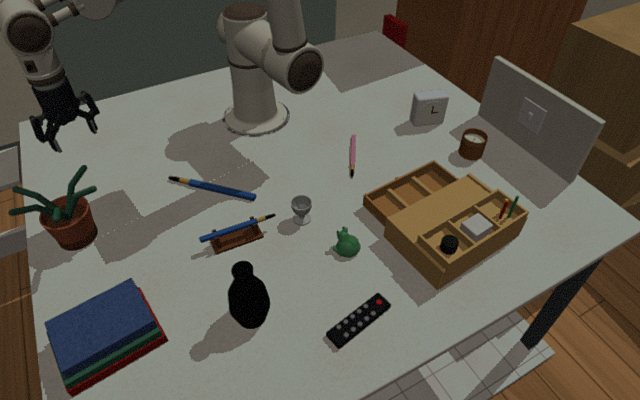

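View pics/top0.png

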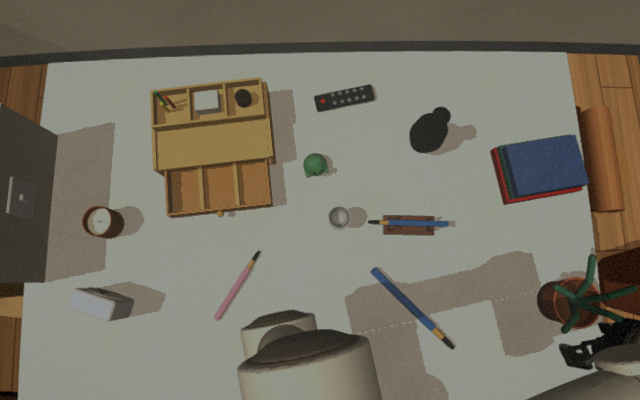

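View pics/wrist0.png

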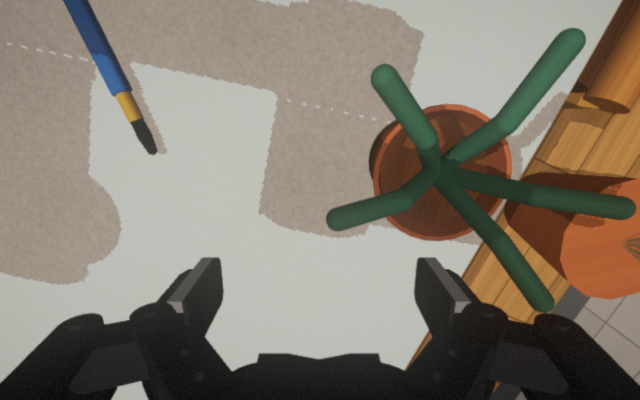

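The scene view has the small blue brush on its rest at about (237,229), the cup at (301,209), the frog at (347,243), the vase at (248,295) and the tray at (420,190). In the top view the brush spans (370–455, 222), the cup is at (339,217) and the tray at (218,188). The larger blue brush, lying on the table, and the pink one are decoys. Next I measure.

```bash
cat > h.py <<'E'
import numpy as np, cv2
from plant import bot, cams
def cam(n):
    c=cams.read_camera(n)
    c["K"]=np.array([[c["fx"],0,c["cx"]],[0,c["fy"],c["cy"]],[0,0,1.]]);c["dist"]=np.array(c["dist"],float)
    c["R"]=np.array(c["R"]);c["t"]=np.array(c["t"]);return c
def ray(c,px):
    px=np.array(px,float).reshape(-1,1,2)
    u=cv2.undistortPoints(px,c["K"],c["dist"]).reshape(-1,2)
    d=np.c_[u,np.ones(len(u))]@c["R"]; o=-c["R"].T@c["t"]
    return o,d
def onplane(c,px,z):
    o,d=ray(c,px); return o+d*((z-o[2])/d[:,2])[:,None]
def proj(c,X):
    X=np.array(X,float).reshape(-1,3)
    return cv2.projectPoints(X,cv2.Rodrigues(c["R"])[0],c["t"],c["K"],c["dist"])[0].reshape(-1,2)
def tri(c1,p1,c2,p2):
    o1,d1=ray(c1,p1);o2,d2=ray(c2,p2);d1=d1[0]/np.linalg.norm(d1);d2=d2[0]/np.linalg.norm(d2)
    A=np.c_[d1,-d2];s=np.linalg.lstsq(A,o2-o1,rcond=None)[0]
    a=o1+s[0]*d1;b=o2+s[1]*d2;return (a+b)/2,np.linalg.norm(a-b)
def crop(c,name,x0,x1,y0,y1,k):
    cv2.imwrite("pics/"+name,cv2.resize(c["pixels"][y0:y1,x0:x1],None,fx=k,fy=k,interpolation=cv2.INTER_CUBIC))
E
python3 - <<'E'
from h import *
t=cam("top");s=cam("scene")
crop(t,"t1.png",300,470,150,250,4.7)
crop(t,"t2.png",140,290,60,230,3.5)
crop(s,"s1.png",190,370,180,280,4.4)
crop(s,"s2.png",350,540,140,290,4)
for n,c in(("top",t),("scene",s)):
    hsv=cv2.cvtColor(c["pixels"],cv2.COLOR_BGR2HSV)
    m=cv2.inRange(hsv,(100,120,50),(125,255,255))
    k,l,st,ce=cv2.connectedComponentsWithStats(m)
    for i in range(1,k):
        if st[i,4]>50: print(n,st[i],ce[i])
E
```

```text
top [389 220  59   6 217] [417.30414747 222.69124424]
top [372 269  16  14  84] [379.17857143 275.79761905]
top [419 316  16  14  88] [427.09090909 322.53409091]
scene [189 180  67  19 343] [222.05539359 189.0058309 ]
scene [200 219  57  22 271] [228.15129151 229.51660517]
scene [  46  279  108   93 3483] [ 96.80878553 323.90668964]
```

```bash
true
```

```text
(no output)
```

View pics/t1.png

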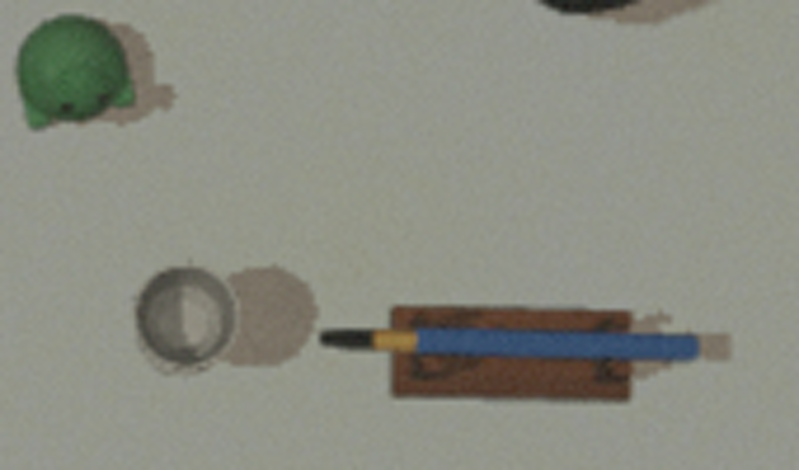

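View pics/t2.png

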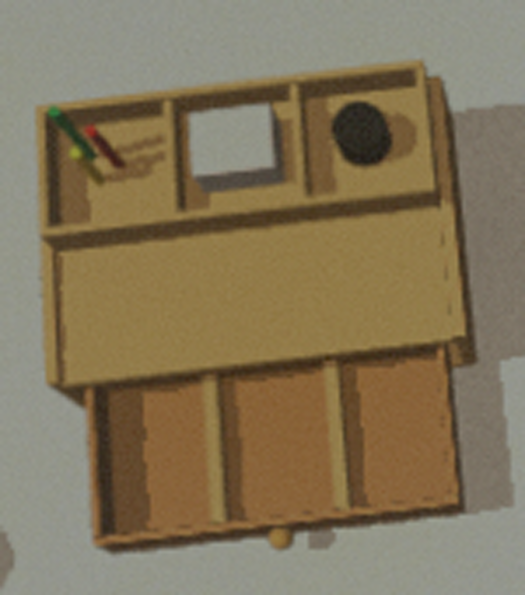

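View pics/s1.png

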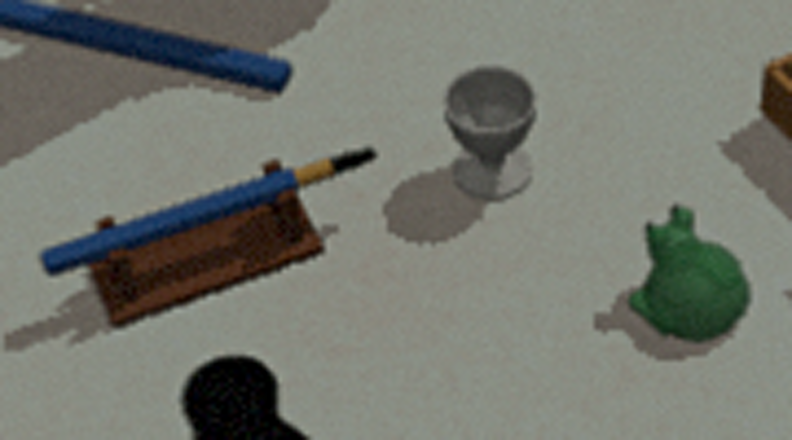

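View pics/s2.png

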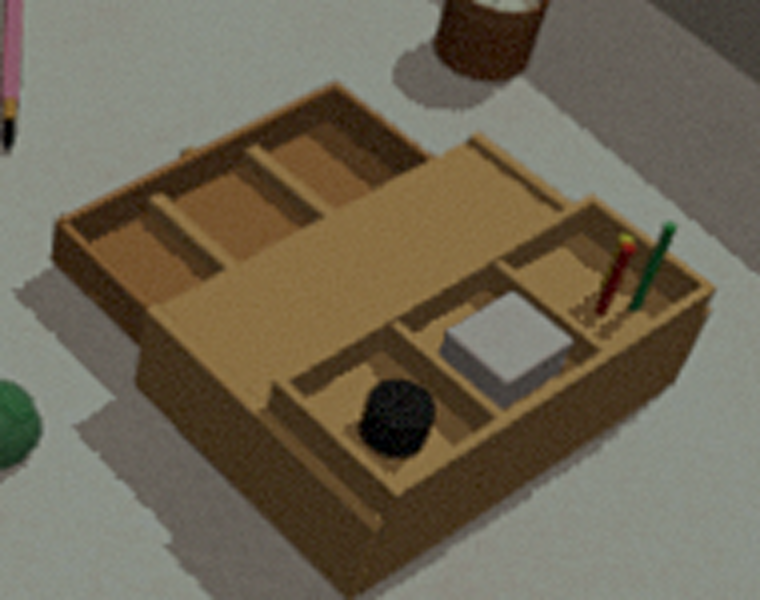

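In the zoomed top view the brush tip is at (368,222), the butt at (448.5,224), and the cup rim is centred at (339.6,217). The tray's front corners are at (167.7,216.3) and (271.4,205.7). In the scene view the tip is at (275,215), the butt at (201,239) and the rim centre at (301.3,202).

```bash
python3 - <<'E'
from h import *
np.set_printoptions(precision=1,suppress=True)
t=cam("top");s=cam("scene")
tip=onplane(t,[368.1,221.9],44)[0];butt=onplane(t,[448.5,223.8],44)[0]
print("brush top",tip,butt,np.linalg.norm(tip-butt))
print("tri tip",tri(t,[368.1,221.9],s,[275.1,214.9]),"butt",tri(t,[448.5,223.8],s,[200.8,239.4]))
print("cup",onplane(t,[339.6,217],65),onplane(s,[301.3,202.2],65),tri(t,[339.6,217],s,[301.3,202.2]))
r=onplane(t,[[329.4,217],[349.8,217],[339.6,206.5],[339.6,227.6]],65);print(r)
k=lambda x,y:[(x+.5)/3.5-.5+140,(y+.5)/3.5-.5+60]
c=onplane(t,[k(97,547),k(460,510),k(90,390),k(448,350)],48);print("tray walls",c)
f=c[1]-c[0];print(np.linalg.norm(f),np.degrees(np.arctan2(f[1],f[0])))
rb=onplane(t,[k(212,378),k(218,518),k(332,363),k(342,504)],29);print("ribs",rb)
# organiser top corners 
print("org back z103",onplane(t,[k(40,108),k(422,65)],103),"front z75",onplane(t,[k(55,383),k(463,338)],75))
# brush base corners rest z=8
k2=lambda x,y:[(x+.5)/4.7-.5+300,(y+.5)/4.7-.5+150]
print("rest",onplane(t,[k2(392,307),k2(630,312),k2(630,401),k2(391,397)],8))
hsv=cv2.cvtColor(t["pixels"],cv2.COLOR_BGR2HSV)
print("frog",onplane(t,[315.5,164],25),"vase",onplane(t,[428,132],90))
E
```

```text
brush top [ 485.9 -145.    44. ] [ 477.  -343.9   44. ] 199.10693297741042
tri tip (array([ 486.8, -144.8,   39.6]), np.float64(1.6079116608958255)) butt (array([ 477.8, -341.9,   43.7]), np.float64(4.423043167814012))
cup [[496.4 -74.2  65. ]] [[500.5 -74.3  65. ]] (array([497.2, -73.7,  61.6]), np.float64(1.65759703598597))
[[496.9 -49.7  65. ]
 [495.9 -98.8  65. ]
 [522.  -75.   65. ]
 [470.7 -73.5  65. ]]
tray walls [[509.8 350.5  48. ]
 [531.2  92.6  48. ]
 [624.6 360.9  48. ]
 [648.2 101.4  48. ]]
258.7418648481229 -85.25593830497854
ribs [[636.7 277.4  29. ]
 [532.3 269.7  29. ]
 [645.9 188.9  29. ]
 [540.7 179.9  29. ]]
org back z103 [[818.5 387.8 103. ]
 [842.2 114.2 103. ]] front z75 [[622.9 376.   75. ]
 [648.6  87.6  75. ]]
rest [[ 508.  -188.4    8. ]
 [ 502.5 -318.5    8. ]
 [ 453.9 -315.3    8. ]
 [ 458.9 -185.6    8. ]]
frog [[640.8 -18.7  25. ]] vase [[ 698.6 -295.8   90. ]]
```

The checks agree: brush length 199 mm, tray front 259 mm and tray centre about 52 mm in front of the organiser. I'll build a delta helper and move above the brush.

```bash
cat >> h.py <<'E'
from scipy.spatial.transform import Rotation as Ro
def Rdown(h,tilt=0):
    "tool x heading h (rad), pointing down, then brush head tipped down by tilt about tool y"
    x=np.array([np.cos(h),np.sin(h),0]);z=np.array([0,0,-1.]);y=np.cross(z,x)
    return np.c_[x,y,z]@Ro.from_rotvec([0,-tilt,0]).as_matrix()
def delta(p,R,p0=None,R0=None):
    s=bot.observe();p0=s["eef_pos"] if p0 is None else p0;R0=s["eef_rot"] if R0 is None else R0
    d=R0.T@(np.array(p)-p0)/1000;w=Ro.from_matrix(R0.T@R).as_rotvec()
    print("shift",d.round(4),"turn",w.round(4),"deg",np.degrees(np.linalg.norm(w)).round(1));return d,w
def log():
    import json;s=bot.observe()
    open("log.txt","a").write(json.dumps([s["joint_positions"].tolist(),s["eef_pos"].tolist(),s["eef_rot"].tolist()])+"\n")
    print(s["time"],s["eef_pos"].round(1),s["eef_rot"].round(3).tolist(),s["joint_positions"].round(3),"F",s["contact_force"].round(1),s["width"])
E
python3 - <<'E'
from h import *
log()
delta([481.5,-244.5,150],Rdown(np.pi/2-0.0447),np.array([223.255,-529.871,239.299]),Rdown(.3988))
E
```

```text
0.35 [ 223.2 -529.7  239.1] [[0.922, 0.388, -0.0], [0.388, -0.922, 0.0], [0.0, -0.0, -1.0]] [-1.382  0.159  1.597  0.     1.386 -0.21 ] F [ 0.4  0.5 -0.3] 85.41741151821391
shift [ 0.3488 -0.1627  0.0893] turn [ 0.      0.     -1.1273] deg 64.6
```

>>> carry_out:
  commands: "0.02 -0.01 0.005 0 0 -0.06; 0.06 -0.03 0.012 0 0 -0.18; 0.1 -0.05 0.02 0 0 -0.32; 0.14 -0.07 0.03 0 0 -0.46; 0.18 -0.09 0.04 0 0 -0.6; 0.22 -0.11 0.05 0 0 -0.74; 0.26 -0.13 0.06 0 0 -0.88; 0.3 -0.15 0.07 0 0 -1.0; 0.33 -0.157 0.08 0 0 -1.08; 0.349 -0.163 0.089 0 0 -1.127; 0.349 -0.163 0.089 0 0 -1.127; 0.349 -0.163 0.089 0 0 -1.127"
  gripper: 0
  newtons: 40

```text
time: 1.85
eef_pos: [481.3, -244.0, 150.5]
eef_rot: [[0.045, 0.999, -0.0], [0.999, -0.045, -0.0], [-0.0, -0.0, -1.0]]
contact_force: [-0.4, -0.6, 0.0]
width: 85.4
```

```bash
python3 - <<'E'
from h import *
log()
w=cam("wrist");cv2.imwrite("pics/w1.png",w["pixels"])
E
```

```text
1.85 [ 481.3 -244.   150.5] [[0.045, 0.999, -0.0], [0.999, -0.045, -0.0], [-0.0, -0.0, -1.0]] [-0.693  0.153  1.785 -0.     1.203 -0.648] F [-0.4 -0.6  0. ] 85.37411427692076
```

View pics/w1.png

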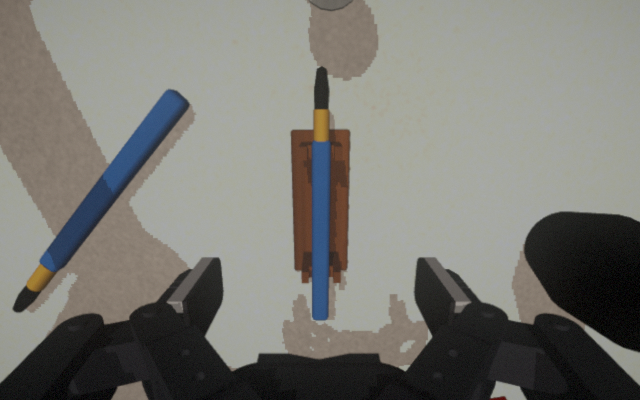

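The wrist view has the brush nearly centred, with its tip at (321,68), its butt at (320,319) and the vase on the right at (590,275). I'll ray-cast those onto the brush's height as a check.

```bash
python3 - <<'E'
from h import *
np.set_printoptions(precision=1,suppress=True)
w=cam("wrist")
hsv=cv2.cvtColor(w["pixels"],cv2.COLOR_BGR2HSV);m=cv2.inRange(hsv,(100,120,50),(125,255,255))
for r in (160,200,250,300,312): 
    cs=np.where(m[r,280:360])[0]+280;print(r,cs.min(),cs.max(),onplane(w,[(cs.min()+cs.max())/2,r],48)[0],onplane(w,[[cs.min()-.5,r],[cs.max()+.5,r]],46)[:,0])
print(onplane(w,[[321.5,68],[320,319]],46))
E
```

```text
160 312 329 [ 483.4 -208.5   48. ] [476.8 490.1]
200 312 328 [ 481.7 -238.7   48. ] [475.3 488.2]
250 313 328 [ 480.3 -279.7   48. ] [473.9 486.7]
300 313 327 [ 477.9 -324.8   48. ] [471.6 484.2]
312 313 327 [ 477.4 -336.3   48. ] [471.  483.7]
[[ 486.9 -145.6   46. ]
 [ 477.1 -344.6   46. ]]
```

All readings agree within 1 mm. Next I descend and grip.

>>> carry_out:
  commands: "0 0 0.03 0 0 0; 0 0 0.06 0 0 0; 0 0 0.085 0 0 0; 0 0 0.1 0 0 0; 0 0 0.108 0 0 0; 0 0 0.112 0 0 0; 0 0 0.112 0 0 0; 0 0 0.112 0 0 0"

```text
time: 2.95
eef_pos: [482.1, -244.5, 39.0]
eef_rot: [[0.045, 0.999, 0.001], [0.999, -0.045, -0.001], [-0.001, 0.001, -1.0]]
contact_force: [-0.4, -0.5, -0.1]
width: 85.6
```

>>> carry_out:
  commands: "0 0 0 0 0 0; 0 0 0 0 0 0; 0 0 0 0 0 0; 0 0 0 0 0 0; 0 0 0 0 0 0; 0 0 0 0 0 0; 0 0 0 0 0 0; 0 0 0 0 0 0"
  gripper: 255
  newtons: 40

```text
time: 3.95
eef_pos: [481.7, -244.2, 38.4]
eef_rot: [[0.045, 0.999, 0.0], [0.999, -0.045, -0.0], [-0.0, 0.0, -1.0]]
contact_force: [0.2, 0.1, 2.0]
width: 13.0
```

```bash
python3 - <<'E'
from h import *
log()
w=cam("wrist");cv2.imwrite("pics/w2.png",w["pixels"])
E
```

```text
3.95 [ 481.7 -244.2   38.4] [[0.045, 0.999, 0.0], [0.999, -0.045, -0.0], [-0.0, 0.0, -1.0]] [-0.693  0.321  1.84   0.     0.981 -0.648] F [0.2 0.1 2. ] 12.953268463118924
```

View pics/w2.png

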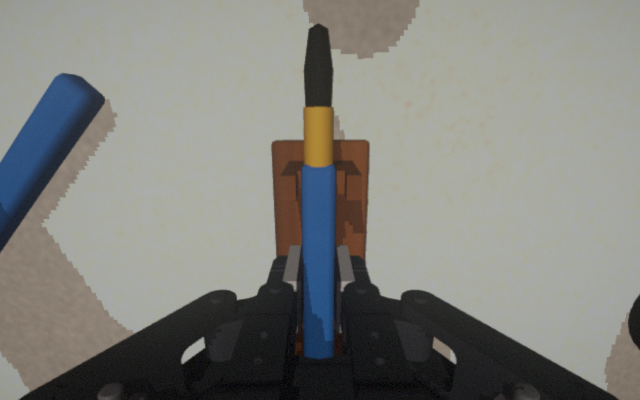

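The grip closed at 13 mm on the handle. Now I lift 160 mm.

>>> carry_out:
  commands: "0 0 -0.005 0 0 0; 0 0 -0.015 0 0 0; 0 0 -0.035 0 0 0; 0 0 -0.06 0 0 0; 0 0 -0.09 0 0 0; 0 0 -0.12 0 0 0; 0 0 -0.145 0 0 0; 0 0 -0.16 0 0 0; 0 0 -0.16 0 0 0"

```text
time: 5.12
eef_pos: [482.1, -244.5, 199.5]
eef_rot: [[0.045, 0.999, 0.002], [0.999, -0.045, -0.002], [-0.001, 0.002, -1.0]]
contact_force: [-0.2, -0.4, -1.5]
width: 12.8
```

```bash
python3 - <<'E'
from h import *
log()
w=cam("wrist");cv2.imwrite("pics/w3.png",w["pixels"])
import json
from scipy.optimize import least_squares
D=[json.loads(l) for l in open("log.txt")]
def f(p):
    L1,L2,a,d=p;r=[]
    for q,x,R in D:
        rr=np.sqrt(x[0]**2+x[1]**2-d*d)
        r+=[L1*np.sin(q[1])+L2*np.sin(q[1]+q[2])-rr, a+L1*np.cos(q[1])+L2*np.cos(q[1]+q[2])-x[2],
            1000*(np.arctan2(x[1],x[0])-np.arcsin(d/np.hypot(x[0],x[1]))-q[0])]
    return np.array(r)
s=least_squares(f,[400,400,0,120]);print(s.x.round(1),s.fun.round(1))
E
```

```text
5.125 [ 482.1 -244.5  199.5] [[0.045, 0.999, 0.002], [0.999, -0.045, -0.002], [-0.001, 0.002, -1.0]] [-0.693  0.101  1.74  -0.     1.298 -0.648] F [-0.2 -0.4 -1.5] 12.796020753251934
[311.7 516.1  27.8 119.9] [-5.7  1.6  0.   3.  -0.3 -0.1  0.6 -1.7  0.   1.7  0.4  0. ]
```

View pics/w3.png

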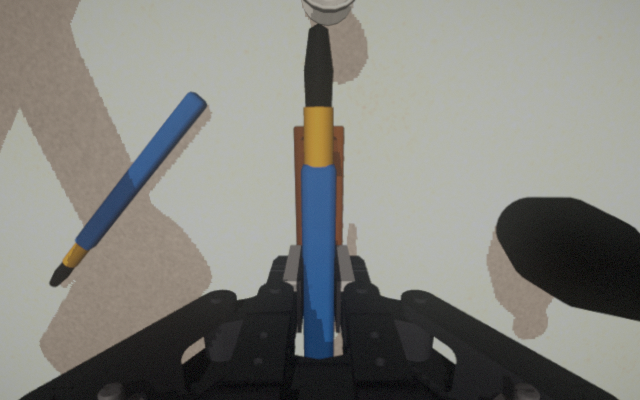

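The lift was clean: the brush sits in the image exactly as when gripped, and the cup shows at the top, (330,8). Next I work out a hover pose with the head tipped down 55° and the tip about 50 mm above the rim.

```bash
python3 - <<'E'
from h import *
R=Rdown(np.pi/2-.0447,0.96)
p=np.array([497,-70,118])-R@np.array([99.5,0,-5.5]);print(p)
delta(p,R)
E
```

```text
[ 494.24870202 -131.50929049  196.35520112]
shift [0.113  0.0077 0.0018] turn [-1.0e-04 -9.6e-01 -3.0e-04] deg 55.0
```

>>> carry_out:
  commands: "0.005 0 0 0 -0.05 0; 0.018 0.001 0 0 -0.15 0; 0.036 0.002 0 0 -0.3 0; 0.054 0.003 0.001 0 -0.45 0; 0.072 0.005 0.001 0 -0.6 0; 0.09 0.006 0.001 0 -0.75 0; 0.104 0.007 0.002 0 -0.88 0; 0.113 0.008 0.002 0 -0.96 0; 0.113 0.008 0.002 0 -0.96 0; 0.113 0.008 0.002 0 -0.96 0; 0.113 0.008 0.002 0 -0.96 0"

```text
time: 6.55
eef_pos: [494.7, -132.5, 196.9]
eef_rot: [[0.028, 0.999, -0.037], [0.573, -0.046, -0.818], [-0.819, 0.001, -0.574]]
contact_force: [-0.3, -0.8, -0.8]
width: 13.1
```

```bash
python3 - <<'E'
from h import *
log()
for n in("wrist","top","scene"):
    w=cam(n);cv2.imwrite(f"pics/{n}4.png",w["pixels"])
    if n=="top":crop(w,"t4.png",280,440,150,250,5)
    if n=="scene":crop(w,"s4.png",220,380,120,240,5)
E
```

```text
6.55 [ 494.7 -132.5  196.9] [[0.028, 0.999, -0.037], [0.573, -0.046, -0.818], [-0.819, 0.001, -0.574]] [-0.018  0.216  1.893 -1.018  1.292  0.469] F [-0.3 -0.8 -0.8] 13.126677751590213
```

View pics/wrist4.png

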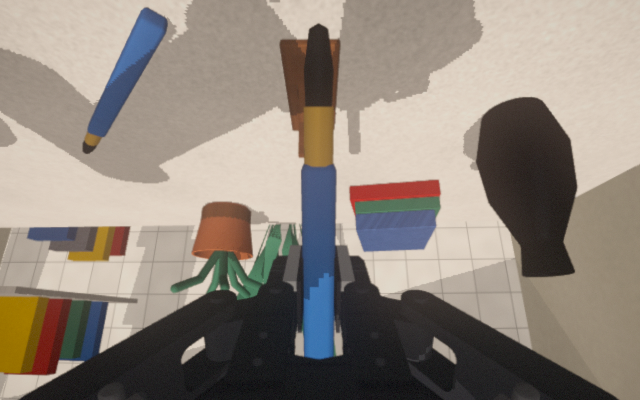

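View pics/t4.png

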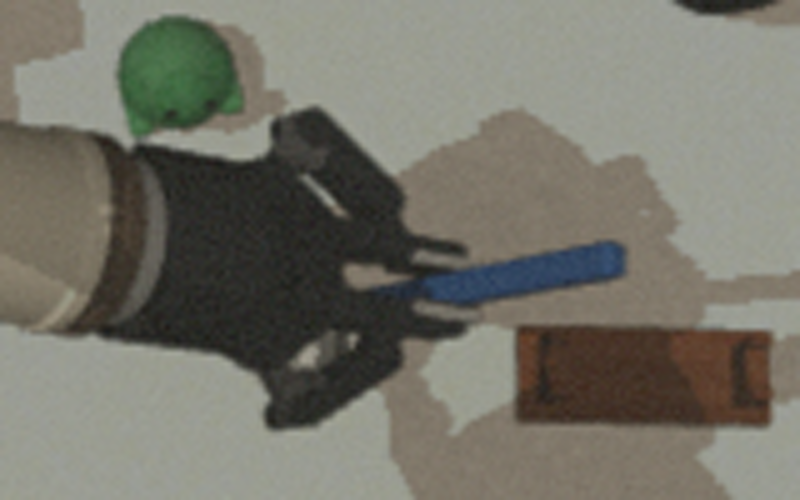

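View pics/s4.png

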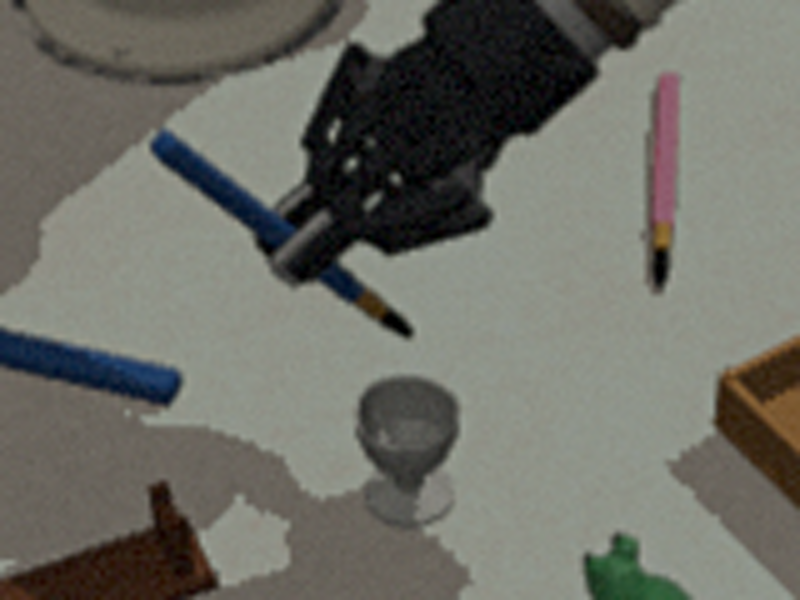

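The scene view has the tip at about (302,187), directly above the cup rim centred near (301,202). I compare that with the tip predicted from the tool pose.

```bash
python3 - <<'E'
from h import *
np.set_printoptions(precision=1,suppress=True)
s=bot.observe();p=s["eef_pos"];R=s["eef_rot"]
tip=p+R@np.array([99.5,0,-5.5]);print("pred tip",tip)
sc=cam("scene");w=cam("wrist")
print("proj scene",proj(sc,tip),"wrist",proj(w,tip))
print("tri",tri(w,[318,25],sc,[302.2,187]))
print("tip on plane x=497.. scene at z",tip[2],onplane(sc,[302.2,187],tip[2]))
a=np.arange(0,2*np.pi,.5)
for c in([497,-74],[500.5,-74.3]):
    q=proj(sc,np.c_[c[0]+28*np.cos(a),c[1]+28*np.sin(a),65+0*a]);print("rim bounds",((q.min(0)-[220,120])*5).round(),((q.max(0)-[220,120])*5).round())
delta([p[0]+497-tip[0],p[1]-70-tip[1],p[2]+48-tip[2]],R)
E
```

```text
pred tip [497.7 -70.7 118.5]
proj scene [[301.5 186.1]] wrist [[321.7  26.7]]
tri (array([497.5, -70.2, 116.6]), np.float64(3.2141833415568355))
tip on plane x=497.. scene at z 118.52220312688614 [[501.2 -70.6 118.5]]
rim bounds [351. 369.] [458. 445.]
rim bounds [354. 373.] [461. 450.]
shift [ 0.1 -0.   0. ] turn [0. 0. 0.] deg 0.0
```

The scene camera puts both the cup and the tip about 3 mm further in x, so their relative alignment agrees. I descend straight down in two stages.

>>> carry_out:
  commands: "0.006 0 0.004 0 0 0; 0.016 0 0.011 0 0 0; 0.026 0 0.018 0 0 0; 0.033 0 0.023 0 0 0; 0.033 0 0.023 0 0 0"

```text
time: 7.42
eef_pos: [494.1, -131.5, 154.9]
eef_rot: [[0.024, 0.999, -0.038], [0.573, -0.045, -0.818], [-0.819, -0.002, -0.574]]
contact_force: [-0.3, -0.3, 0.7]
width: 13.0
```

```bash
python3 - <<'E'
from h import *
log()
w=cam("scene");crop(w,"s5.png",220,380,120,240,5)
s=bot.observe();tip=s["eef_pos"]+s["eef_rot"]@np.array([99.5,0,-5.5]);print(tip)
d=s["eef_rot"].T@(np.array([497,-70,48])-tip);print(d)
E
```

```text
7.425 [ 494.1 -131.5  154.9] [[0.024, 0.999, -0.038], [0.573, -0.045, -0.818], [-0.819, -0.002, -0.574]] [-0.016  0.29   1.905 -1.041  1.25   0.544] F [-0.3 -0.3  0.7] 13.023269177613683
[497.21820186 -70.04648185  77.32604352]
[24.04770818 -0.19402046 16.78501381]
```

View pics/s5.png

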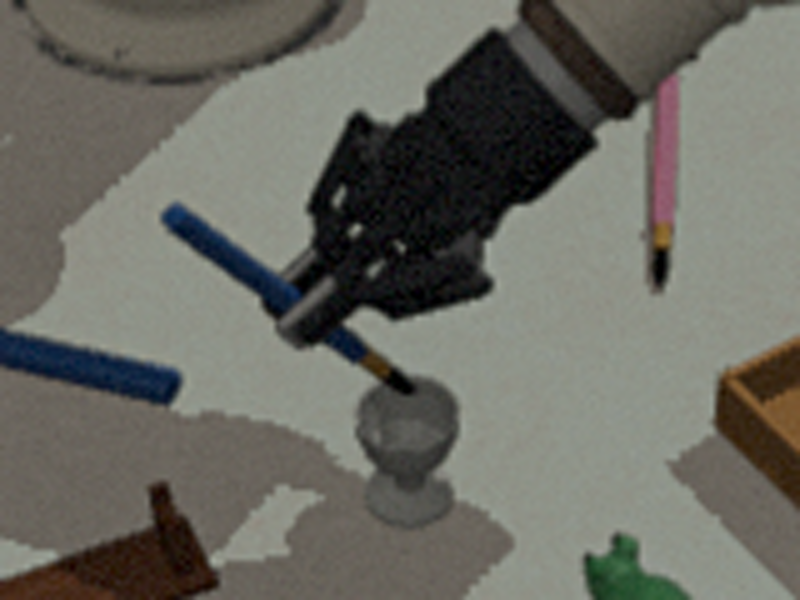

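The tip is over the mouth, at crop (412,388), just above the rim. I dip 29 mm and hold for over 1 s.

>>> carry_out:
  commands: "0.004 0 0.003 0 0 0; 0.01 0 0.007 0 0 0; 0.016 0 0.011 0 0 0; 0.021 0 0.015 0 0 0; 0.024 0 0.017 0 0 0; 0.024 0 0.017 0 0 0; 0.024 0 0.017 0 0 0"

```text
time: 8.35
eef_pos: [494.8, -131.7, 126.9]
eef_rot: [[0.026, 0.999, -0.037], [0.573, -0.045, -0.818], [-0.819, 0.0, -0.573]]
contact_force: [0.1, 0.1, -0.4]
width: 12.8
```

```bash
python3 - <<'E'
from h import *
log()
w=cam("scene");crop(w,"s6.png",220,380,120,240,5)
s=bot.observe();tip=s["eef_pos"]+s["eef_rot"]@np.array([99.5,0,-5.5]);print(tip)
E
```

```text
8.35 [ 494.8 -131.7  126.9] [[0.026, 0.999, -0.037], [0.573, -0.045, -0.818], [-0.819, 0.0, -0.573]] [-0.016  0.345  1.906 -1.059  1.221  0.597] F [ 0.1  0.1 -0.4] 12.838578273815195
[497.64673617 -70.18545729  48.57968079]
```

View pics/s6.png

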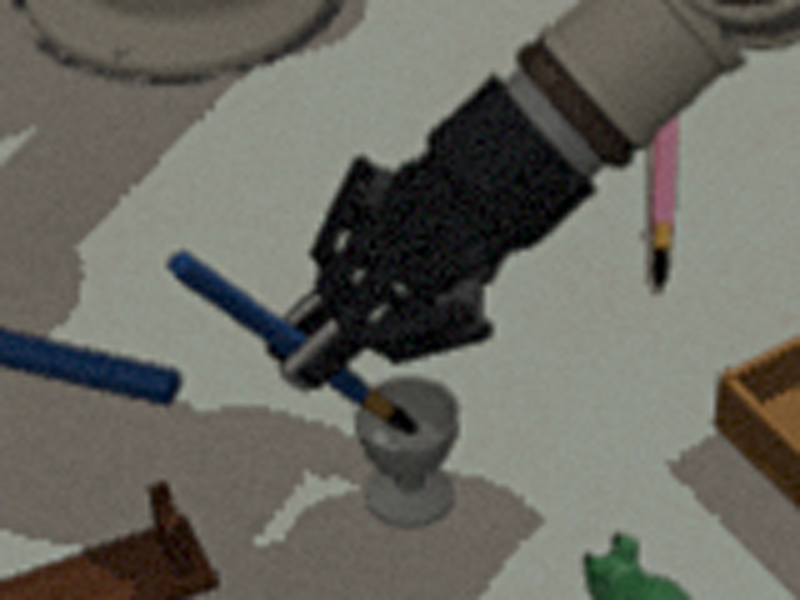

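The head is inside the cup without contact: the tip shows at crop (412,428), z is about 48.6 mm and the wrist force about 0. I go 2 mm deeper and hold.

>>> carry_out:
  commands: "0.002 0 0.001 0 0 0; 0.002 0 0.001 0 0 0; 0.002 0 0.001 0 0 0; 0.002 0 0.001 0 0 0; 0.002 0 0.001 0 0 0; 0.002 0 0.001 0 0 0; 0.002 0 0.001 0 0 0; 0.002 0 0.001 0 0 0; 0.002 0 0.001 0 0 0; 0.002 0 0.001 0 0 0"

```text
time: 9.65
eef_pos: [494.7, -131.4, 124.5]
eef_rot: [[0.026, 0.999, -0.037], [0.573, -0.045, -0.818], [-0.819, 0.0, -0.574]]
contact_force: [0.8, 0.4, 0.6]
width: 13.2
```

```bash
python3 - <<'E'
from h import *
log()
s=bot.observe();R=s["eef_rot"];tip=s["eef_pos"]+R@np.array([99.5,0,-5.5]);print(tip, (R.T@np.array([0,0,110.])).round(1))
# tray
psi=np.pi/2+0.0825
for x in ([587,227.5,200],):
    pass
u=np.array([.9966,.0826,0])
c=np.array([583.8,227.6,0])-8*u
print("brush target",c)
Rt=Rdown(psi)
tgt=c+np.array([0,0,200])
p1=s["eef_pos"]+np.array([0,0,110.])
delta(tgt,Rt,p1,R)
E
```

```text
9.65 [ 494.7 -131.4  124.5] [[0.026, 0.999, -0.037], [0.573, -0.045, -0.818], [-0.819, 0.0, -0.574]] [-0.016  0.349  1.906 -1.06   1.219  0.602] F [0.8 0.4 0.6] 13.209952636278787
[497.43625176 -69.86592925  46.10875625] [-90.1   0.  -63.1]
brush target [575.8272 226.9392   0.    ]
shift [ 0.2356  0.065  -0.2765] turn [-0.0612  0.9587 -0.1176] deg 55.5
```

Held for 1.25 s with the tip at z≈46. I lift straight up.

>>> carry_out:
  commands: "-0.004 0 -0.003 0 0 0; -0.012 0 -0.0085 0 0 0; -0.024 0 -0.017 0 0 0; -0.038 0 -0.0265 0 0 0; -0.052 0 -0.0365 0 0 0; -0.066 0 -0.0465 0 0 0; -0.079 0 -0.0555 0 0 0; -0.087 0 -0.061 0 0 0; -0.09 0 -0.063 0 0 0; -0.09 0 -0.063 0 0 0"

```text
time: 10.9
eef_pos: [494.5, -131.4, 234.1]
eef_rot: [[0.026, 0.999, -0.037], [0.573, -0.045, -0.818], [-0.819, -0.0, -0.574]]
contact_force: [0.7, 0.2, -1.1]
width: 13.5
```

```bash
python3 - <<'E'
from h import *
log()
w=cam("scene");crop(w,"s7.png",190,390,100,260,4)
delta(np.array([575.8,227,200]),Rdown(np.pi/2+.0825))
E
```

```text
10.9 [ 494.5 -131.4  234.1] [[0.026, 0.999, -0.037], [0.573, -0.045, -0.818], [-0.819, -0.0, -0.574]] [-0.016  0.157  1.876 -1.001  1.334  0.402] F [ 0.7  0.2 -1.1] 13.490978494813762
shift [ 0.2351  0.0652 -0.2769] turn [-0.0621  0.9584 -0.1171] deg 55.4
```

View pics/s7.png

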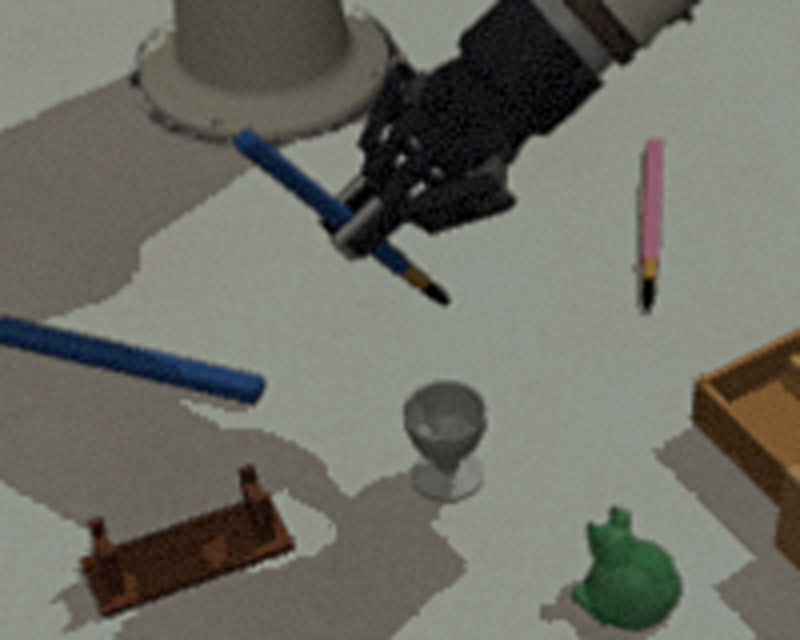

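The cup is upright and unmoved. I go above the tray while levelling the brush.

>>> carry_out:
  commands: "0.01 0.003 -0.012 -0.003 0.04 -0.005; 0.028 0.008 -0.033 -0.008 0.12 -0.014; 0.05 0.014 -0.06 -0.014 0.22 -0.026; 0.076 0.021 -0.09 -0.02 0.32 -0.038; 0.102 0.028 -0.12 -0.027 0.42 -0.051; 0.128 0.036 -0.15 -0.034 0.53 -0.064; 0.154 0.043 -0.18 -0.041 0.64 -0.077; 0.18 0.05 -0.211 -0.047 0.74 -0.09; 0.204 0.057 -0.24 -0.054 0.84 -0.102; 0.224 0.062 -0.264 -0.06 0.92 -0.112; 0.235 0.065 -0.277 -0.062 0.958 -0.117; 0.235 0.065 -0.277 -0.062 0.958 -0.117; 0.235 0.065 -0.277 -0.062 0.958 -0.117"

```text
time: 12.58
eef_pos: [575.5, 226.5, 200.1]
eef_rot: [[-0.082, 0.997, -0.0], [0.997, 0.082, -0.002], [-0.002, -0.0, -1.0]]
contact_force: [0.1, 0.0, -0.6]
width: 12.8
```

```bash
python3 - <<'E'
from h import *
log()
w=cam("wrist");cv2.imwrite("pics/w8.png",w["pixels"])
w=cam("scene");crop(w,"s8.png",320,520,90,250,4)
E
```

```text
12.575 [575.5 226.5 200.1] [[-0.082, 0.997, -0.0], [0.997, 0.082, -0.002], [-0.002, -0.0, -1.0]] [ 0.181  0.3    1.51  -0.002  1.333  0.099] F [ 0.1  0.  -0.6] 12.779426370714646
```

View pics/w8.png

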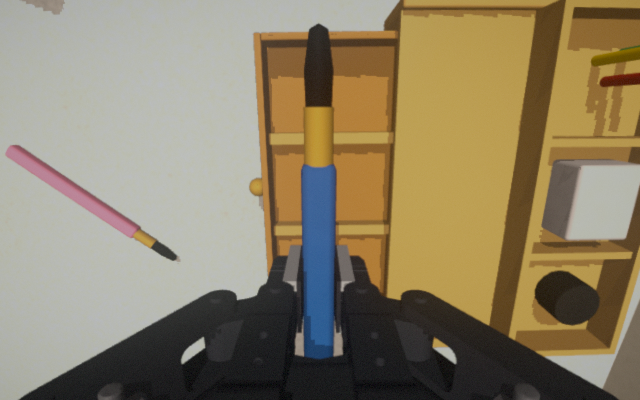

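View pics/s8.png

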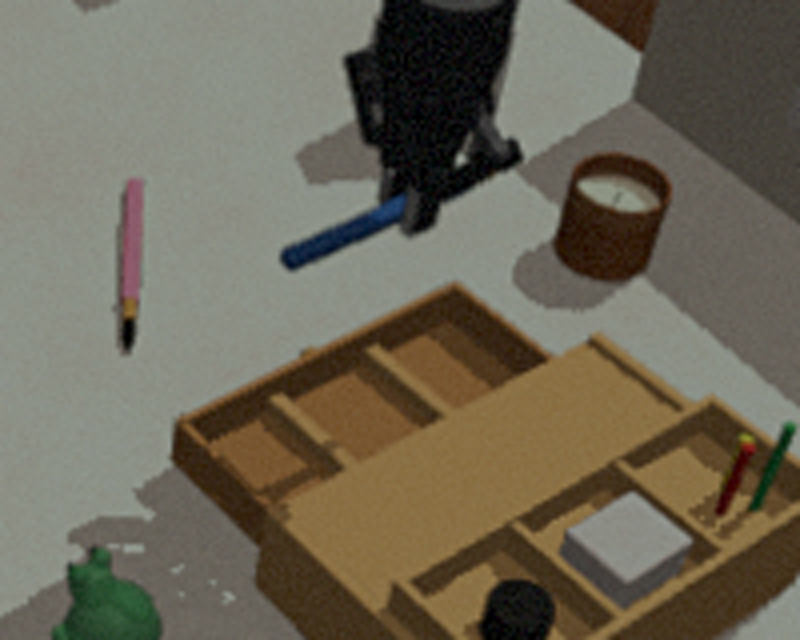

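The wrist view has the tray below: its far left corner is at (257,36), with ribs at rows 139 and 230. I refine the tray centre from those points.

```bash
python3 - <<'E'
from h import *
np.set_printoptions(precision=1,suppress=True)
w=cam("wrist")
r=onplane(w,[[288,139],[370,138],[288,231],[370,230]],29);print("ribs",r)
f=onplane(w,[[256,36],[271,240]],48);print("front outer top",f)
o=onplane(w,[[401,30],[387,300]],75);print("organiser front",o)
u=np.array([.9966,.0826]);v=np.array([-.0826,.9966])
for n,P in(("r",r),("f",f),("o",o)):
    d=P[:,:2]-np.array([583.8,227.6]);print(n,d@u,d@v)
E
```

```text
ribs [[543.  269.5  29. ]
 [618.5 276.6  29. ]
 [548.1 178.8  29. ]
 [629.9 186.6  29. ]]
front outer top [[514.2 350.8  48. ]
 [533.8 175.7  48. ]]
organiser front [[624.1 358.4  75. ]
 [644.8 136.8  75. ]]
r [-37.2  38.7 -39.7  42.5] [ 45.1  46.  -45.7 -44.7]
f [-59.2 -54.2] [128.5 -47.6]
o [50.9 53.3] [127.  -95.5]
```

The tray centre holds within a few mm and the organiser's front is about 60 mm from the gripper line. I lower until just above the ribs.

>>> carry_out:
  commands: "0 0 0.01 0 0 0; 0 0 0.03 0 0 0; 0 0 0.055 0 0 0; 0 0 0.085 0 0 0; 0 0 0.11 0 0 0; 0 0 0.13 0 0 0; 0 0 0.145 0 0 0; 0 0 0.155 0 0 0; 0 0 0.162 0 0 0; 0 0 0.165 0 0 0; 0 0 0.165 0 0 0; 0 0 0.165 0 0 0"

```text
time: 14.22
eef_pos: [576.5, 227.0, 36.3]
eef_rot: [[-0.082, 0.997, 0.002], [0.997, 0.082, -0.0], [-0.001, 0.002, -1.0]]
contact_force: [0.4, -0.1, -0.5]
width: 13.0
```

```bash
python3 - <<'E'
from h import *
log()
w=cam("wrist");cv2.imwrite("pics/w9.png",w["pixels"])
w=cam("scene");crop(w,"s9.png",340,500,110,230,5)
E
```

```text
14.225 [576.5 227.   36.3] [[-0.082, 0.997, 0.002], [0.997, 0.082, -0.0], [-0.001, 0.002, -1.0]] [ 1.810e-01  4.960e-01  1.605e+00 -1.000e-03  1.039e+00  9.900e-02] F [ 0.4 -0.1 -0.5] 12.96805007437389
```

View pics/w9.png

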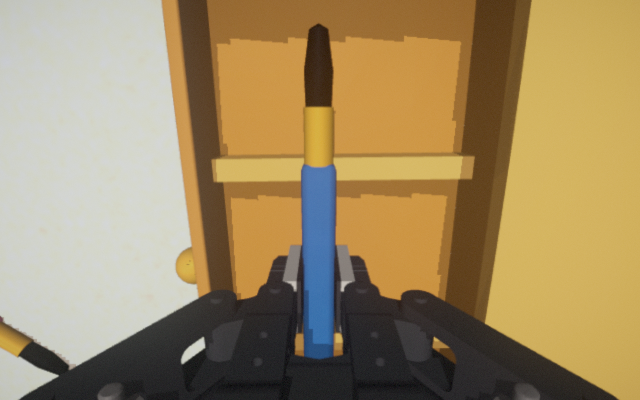

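View pics/s9.png

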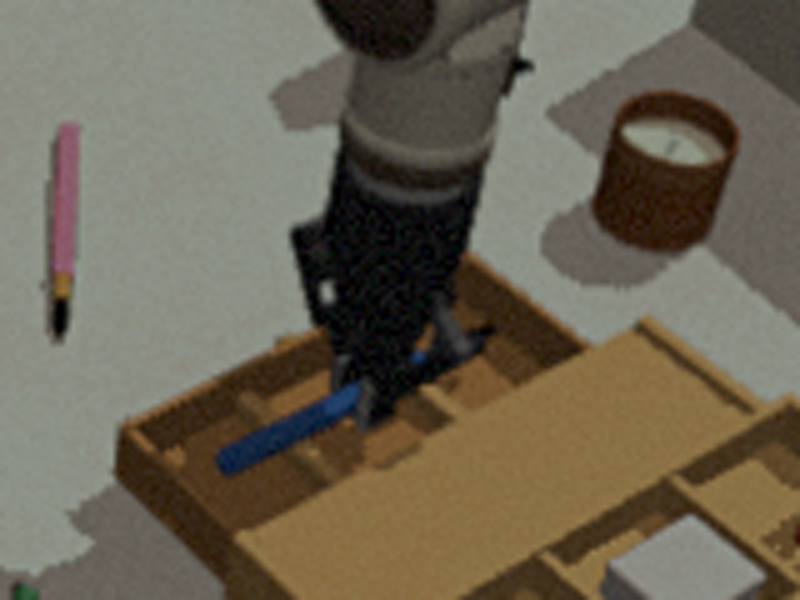

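The brush is inside the tray, level and about 7 mm above the ribs (rib crossing at row 167, under the ferrule/handle joint). I creep down while watching the force.

>>> carry_out:
  commands: "0 0 0.002 0 0 0; 0 0 0.004 0 0 0; 0 0 0.005 0 0 0; 0 0 0.006 0 0 0; 0 0 0.006 0 0 0; 0 0 0.006 0 0 0"

```text
time: 15.08
eef_pos: [576.0, 226.9, 29.7]
eef_rot: [[-0.082, 0.997, 0.001], [0.997, 0.082, -0.001], [-0.001, 0.001, -1.0]]
contact_force: [1.2, 0.6, -1.2]
width: 13.5
```

>>> carry_out:
  commands: "0 0 0.0005 0 0 0; 0 0 0.001 0 0 0; 0 0 0.001 0 0 0; 0 0 0.001 0 0 0"

```text
time: 15.58
eef_pos: [576.1, 226.9, 29.4]
eef_rot: [[-0.082, 0.997, 0.001], [0.997, 0.082, -0.001], [-0.001, 0.001, -1.0]]
contact_force: [-2.0, -0.9, 5.0]
width: 12.8
```

Contact is felt (5 N upward) at the expected height. I open part way and wait.

>>> carry_out:
  commands: "0 0 0 0 0 0; 0 0 0 0 0 0; 0 0 0 0 0 0; 0 0 0 0 0 0; 0 0 0 0 0 0; 0 0 0 0 0 0"
  gripper: 150

```text
time: 16.32
eef_pos: [576.0, 226.9, 28.6]
eef_rot: [[-0.082, 0.997, 0.001], [0.997, 0.082, -0.001], [-0.001, 0.001, -1.0]]
contact_force: [0.7, -0.2, 0.8]
width: 35.0
```

```bash
python3 - <<'E'
from h import *
log()
w=cam("wrist");cv2.imwrite("pics/w10.png",w["pixels"])
E
```

```text
16.325 [576.  226.9  28.6] [[-0.082, 0.997, 0.001], [0.997, 0.082, -0.001], [-0.001, 0.001, -1.0]] [ 1.810e-01  5.080e-01  1.606e+00 -1.000e-03  1.027e+00  9.900e-02] F [ 0.7 -0.2  0.8] 34.988246209265
```

View pics/w10.png

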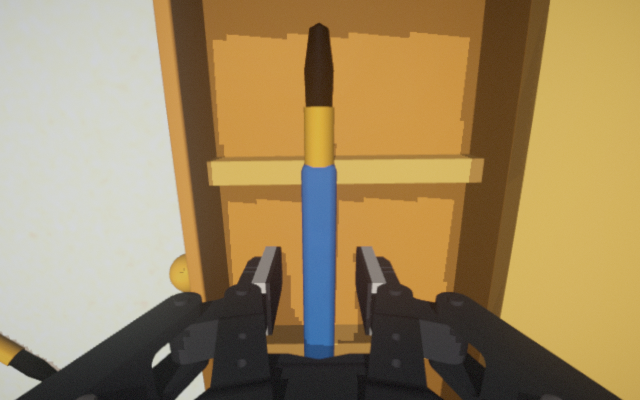

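The jaws are clear of the brush on both sides (pads at columns 268 and 370), and it lies across both ribs. I retreat upward.

>>> carry_out:
  commands: "0 0 -0.005 0 0 0; 0 0 -0.015 0 0 0; 0 0 -0.035 0 0 0; 0 0 -0.065 0 0 0; 0 0 -0.1 0 0 0; 0 0 -0.135 0 0 0; 0 0 -0.165 0 0 0; 0 0 -0.19 0 0 0; 0 0 -0.2 0 0 0; 0 0 -0.2 0 0 0; 0 0 -0.2 0 0 0"

```text
time: 17.75
eef_pos: [575.1, 226.9, 227.4]
eef_rot: [[-0.082, 0.997, -0.001], [0.997, 0.082, -0.001], [-0.001, -0.001, -1.0]]
contact_force: [-0.0, 0.7, 0.1]
width: 35.3
```

```bash
python3 - <<'E'
from h import *
np.set_printoptions(precision=1,suppress=True)
log()
w=cam("wrist");cv2.imwrite("pics/w11.png",w["pixels"])
s=cam("scene");cv2.imwrite("pics/s11.png",s["pixels"])
t=cam("top");crop(t,"t11.png",290,450,100,240,5)
E
```

```text
17.75 [575.1 226.9 227.4] [[-0.082, 0.997, -0.001], [0.997, 0.082, -0.001], [-0.001, -0.001, -1.0]] [ 0.2  0.3  1.5 -0.   1.4  0.1] F [-0.   0.7  0.1] 35.27864188355523
```

View pics/w11.png

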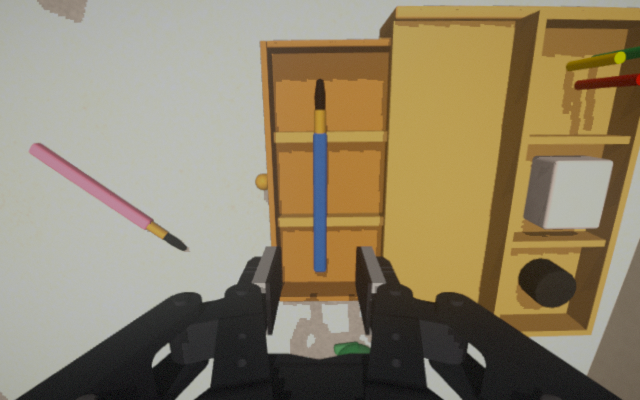

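View pics/s11.png

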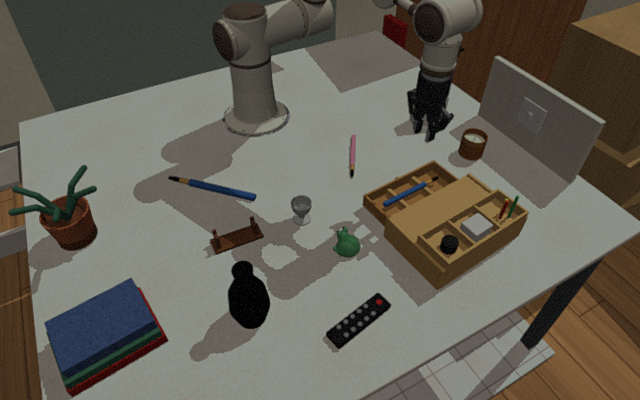

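View pics/t11.png

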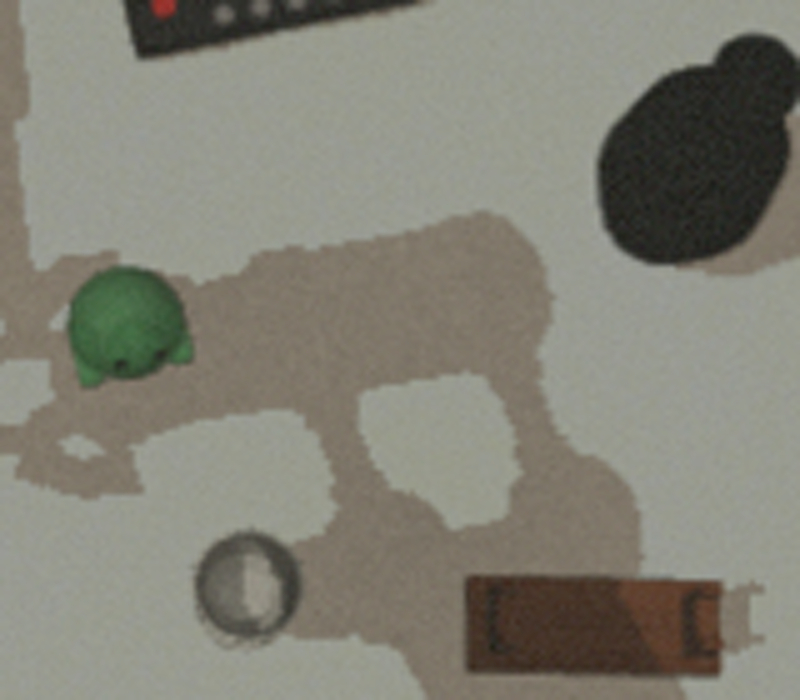

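The brush lies along the tray over both ribs, tip at (320,81) and butt at (320,271) in the wrist view. In the top view the cup is at (339.6,216.9), the same as at the start. I check the numbers, then hand in.

```bash
python3 - <<'E'
from h import *
np.set_printoptions(precision=1,suppress=True)
w=cam("wrist")
P=onplane(w,[[320,81],[320,271]],37);r=onplane(w,[[330,137],[330,222]],29)
m=P.mean(0);u=np.array([.9966,.0826]);v=np.array([-.0826,.9966])
print(P,np.linalg.norm(P[0]-P[1]),"brush mid in tray",(m[:2]-[583.8,227.6])@u,(m[:2]-[583.8,227.6])@v,"ribs along",(r[:,:2]-[583.8,227.6])@v)
t=cam("top")
hsv=cv2.cvtColor(t["pixels"],cv2.COLOR_BGR2HSV);g=cv2.inRange(hsv,(45,90,30),(85,255,255))[140:190,290:340];M=cv2.moments(g);print("frog px",M["m10"]/M["m00"]+290,M["m01"]/M["m00"]+140)
a=cv2.imread("pics/top0.png");hsv=cv2.cvtColor(a,cv2.COLOR_BGR2HSV);g=cv2.inRange(hsv,(45,90,30),(85,255,255))[140:190,290:340];M=cv2.moments(g);print("frog px0",M["m10"]/M["m00"]+290,M["m01"]/M["m00"]+140)
print(bot.job_done())
E
```

```text
[[567.5 324.4  37. ]
 [583.9 127.8  37. ]] 197.23888188790846 brush mid in tray -8.205110179331841 -0.8475912905674059 ribs along [ 45.3 -45. ]
frog px 314.0993788819876 166.67701863354037
frog px0 313.50847457627117 166.1864406779661
the job is handed in; nothing more can be done
None
```

I took the small blue brush off its rest and tipped it head down by 55°. I dipped its black end into the egg cup to about 46 mm above the cup's underside, roughly 19 mm below the rim. After holding it there for over 1 s without noticeable contact, I lifted it straight out. I then lowered it, still held, onto the tray's two ribs until I felt a light contact of about 5 N, opened the jaws and backed away. The job was handed in at about 18 s.

The last checks before handing in:
- **Brush:** it lies lengthwise across both ribs. Its middle is about 8 mm across and 1 mm along from the tray's centre, and the measured length of 197 mm fits a brush lying level.
- **Cup, frog and vase:** the cup is upright with its rim at the same pixels as at the start. The frog's centroid shifted less than 1 px and its shadow changed. The vase shows no visible change, by eye only.
- **Gripper:** it ended clear of everything, about 190 mm above the brush.
- **Disagreements:** the scene camera read about 3 mm further in x than the top camera, for both the cup and the brush tip, so their relative alignment held. The tray's front edge differed by about 5 mm between views, within tolerance.

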